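Find the blind hole of a spacer on a plug gauge and hold it hole-up

TASK

Each of the two square grey metal spacers on the rack has a blind hole in one end only, and nobody knows which end. Take the spacer on the left-hand rest and feel for its hole by trying its ends on the fixed gauge pins until a pin goes fully home in the hole; then turn the spacer up on end and finish while still holding it in the gripper, well clear above the rack and gauge, its hole pointing straight up ready for a bolt. Leave the other spacer lying where it is on its rest and do not disturb the steel coupon or the pot.

Things in the scene. Friction and masses are not known exactly. Their poses are not given: they have to be found in the camera images.
- rack: Fixed rack: a dark flat bar 50 x 230 x 10 mm on the table, with two rest blocks along it, one loose spacer lying on each. Origin: centre of its underside; y along the bar (the robot's left at yaw 0), z up. The spacers' own poses are not reported; at the start they lie as told under the two rests.
- rest_left (a point): Centre of the flat rubber top (26 mm in x, 52 mm in y) of the rack's +y rest, 38 mm above the table; axes as the rack. On it, centred and not fastened, lies a square grey metal spacer 34 x 34 x 72 mm, about 0.2 kg, its length along y, its centre 17 mm above this point. Its sides overhang the rest by 4 mm and its ends by 10 mm, so fingertips can reach past its underside.
- rest_right (a point): The same for the rack's -y rest, 140 mm from the other, with the second spacer, which stays there. Each spacer has a round blind hole, 18 mm across and 34 mm deep, on its long axis in one end; its other end is plain and shut. Which end is drilled (+y or -y) is opposite for the two spacers and differs from run to run.
- plug_gauge: Fixed blue double-ended plug gauge: base 44 x 90 x 12 mm, upright post 30 mm wide (x), 16 mm thick (y), its top 88 mm above the table. A steel pin 12 mm across, 30 mm long, stands out level along +y, another along -y, 70 mm above the table. Fully home, a spacer's end meets the post, its centre 44 mm from the post's mid-plane; a shut end stops 30 mm earlier. Origin: underside centre.
- pin_left (a point): Centre of the tip of the +y pin: 38 mm from the post's mid-plane along the gauge's y, 70 mm above the table. Axes as the gauge: the pin points along +y.
- pin_right (a point): Centre of the tip of the -y pin, 38 mm from the post's mid-plane; the pin points along -y of the gauge.
- paste_pot: Bystander: white pot with a red lid, 70 mm across, 71 mm high, by the drawer cabinet. Origin at its underside.
- coupon: Bystander: pale steel plate 60 x 60 x 10 mm flat on the table. Origin at its underside.

How it is judged:
On the way:
1. a gauge pin has gone home in the blind hole of a spacer (its tip at least about 22 mm deep) ((distance between any of hole_a, hole_b and pin_left below 0.012 m or distance between any of hole_a, hole_b and pin_right below 0.012 m)), for 0.1 s.
At the end, for the whole second after the job is handed in: One spacer is held in the fingers, at rest, the floor of its hole at least 150 mm (at most 500 mm) above the table, its hole pointing up within 0.30 rad (17 degrees) of vertical; the other spacer still lies on the right-hand rest, moved by less than about 25 mm (((height (world z) of hole_a between 0.15 and 0.5 m and angle between hole_a's own z axis and vertical below 0.3 rad and contact force between spacer_a and the fingers above 1 N and linear speed of spacer_a below 0.03 m/s and distance between hole_b and rest_right below 0.03 m) or (height (world z) of hole_b between 0.15 and 0.5 m and angle between hole_b's own z axis and vertical below 0.3 rad and contact force between spacer_b and the fingers above 1 N and linear speed of spacer_b below 0.03 m/s and distance between hole_a and rest_right below 0.03 m))); the arm keeps its last pose, push and grip.
It fails at once if the paste pot is moved more than 30 mm (distance of paste_pot from where it was at the start of the episode above 0.03 m).
It fails at once if the coupon is moved more than 30 mm (distance of coupon from where it was at the start of the episode above 0.03 m).
It also fails if it takes over 58 s, if anything falls off the work surface, if the arm or the gripper's body presses on something with over 40 N, if the wrist force passes 120 N, or if a joint passes its speed limit or range.

ROBOT

A 6-joint arm with a two-finger parallel gripper is mounted at the origin on the work surface; the furniture and walls round the work are solid. World frame = base frame: x ahead of the robot, y to its left, z up, the work surface at z = 0. Lengths are in m, angles in rad, forces in N, time in s.
With the tool pointing down it reaches from about 0.35 to 0.85 m from the base axis. Payload 8.1 kg.
Tool frame: the origin (TCP) lies on the centre line of the jaws, within the pads' length; the fingertips stand 14 mm ahead of it and the grasp point (between the pads) lies 5 mm behind it; z points along the fingers, y is the line along which they close (so a half turn about z gives the same grasp; the last joint's range is limited). The gripper opens to 93 mm and grips with 3 to 60 N. Pads are 15 mm wide; open, the fingers measure 128 mm over their backs; the gripper's body (75 mm by 188 mm) begins 65 mm behind the grasp point.
Start: joints at [-1.238, 0.13, 1.488, -0, 1.523, -0.085], TCP at [0.243, -0.548, 0.202] pointing down, gripper open.
Joint ranges: [-2.96, 2.96], [-0.89, 2.26], [0.02, 2.5], [-1.34, 4.48], [0, 2.73], [-2.66, 2.66]. Speed limits (rad/s): [2.39, 2.39, 2.79, 3.14, 3.14, 3.14].

INTERFACE

Orientations are given as a rotation vector (axis times angle).
In Python, from station import move_ptp, move_l, movej, grip, sleep, inverse_kinematics, read_state, grab_frame, PlanningError, sign_off gives the robot as it stands. Calls block until the motion is done:
- move_ptp(position, orientation): joint-space move of the TCP to a pose.
- move_l(position, attitude=None, velocity=0.15): straight line of the TCP; attitude=None keeps the orientation; velocity is the mean speed in m/s.
- movej(angles): joint-space move.
- grip(opening): finger opening in m; the grip force is fixed at half the most; returns when the fingers have stopped.
- sleep(seconds).
- inverse_kinematics(position, orientation): joint angles nearest the present ones, or None.
- read_state(): the state.
- grab_frame(name): name is "scene" or "top" or "wrist"; returns a dict with "color" (400x640x3 uint8, red, green, blue), "depth" (400x640 float32, m along the optical axis (not along the pixel's ray), 0 where there is no reading), "fx", "fy", "cx", "cy" (pixels), "extrinsics" (4x4, takes a point from world to camera coordinates). Camera axes: x right, y up, looking along -z (the intrinsics and any distortion apply to the point x, -y, -z); pixel columns grow to the right and rows downward; lengths in m; the calibration is good to about 2 mm. The wrist camera is an equidistant fisheye: a pixel r from the principal point sees the ray r / f radians off the axis. A picture is of the moment at which its call begins.
A pose or a line that the arm cannot do raises PlanningError and nothing moves.
- sign_off(): hands the job in; it is judged then, once.
The state is a dict: "t": time; "q": joint angles; "qvel": joint speeds; "effort": joint torques, N m; "eef_pos": TCP position; "tool_rot": TCP orientation; "wrist_force": force on the tool from outside, world axes, zero at the start; "ft_torque": the same for the moment, N m; "gripper_width": finger opening in m; "finger_force": force on a finger pad.
Only numpy, scipy, OpenCV 4.12 (cv2) and the standard library are available. Lean on these libraries where they do the work, as an engineer would, in place of code of your own. Each camera call takes 0.05 s, during which the arm holds its last target. There are 200 camera calls.

## Working session

There is one attempt and no reset: what is moved stays moved. The work goes in short steps, each a Python script; the robot and the scene stay as the last script left them, time stands still between calls to the robot, and variables do not carry over. Pictures are saved under pics/ and viewed, at most 10 in all, crops included, and the job is handed in when it is done.

```bash
ls; mkdir -p pics
python3 - <<'E'
from station import *
import cv2,numpy as np
for n in("scene","top"):
    f=grab_frame(n); cv2.imwrite(f"pics/{n}0.png",f["color"][:,:,::-1]); np.savez(f"{n}.npz",**f)
    print(n,f["fx"],f["fy"],f["cx"],f["cy"],np.round(f["extrinsics"],3).tolist(),list(f.keys()))
print(read_state())
E
```

```text
pics
scene 439.22397499533815 439.22397499533815 321.6727470219793 194.65345562513838 [[0.512, -0.859, -0.005, -0.139], [0.409, 0.238, 0.881, -0.298], [-0.755, -0.453, 0.473, -0.698], [0.0, 0.0, 0.0, 1.0]] ['color', 'depth', 'fx', 'fy', 'cx', 'cy', 'extrinsics']
top 414.5111228151103 414.5111228151103 322.278629756637 201.9251726571686 [[-0.021, -1.0, -0.015, 0.151], [0.997, -0.022, 0.075, -0.502], [-0.076, -0.013, 0.997, -0.884], [0.0, 0.0, 0.0, 1.0]] ['color', 'depth', 'fx', 'fy', 'cx', 'cy', 'extrinsics']
{'t': 0.1, 'q': array([-1.23840818e+00,  1.31098746e-01,  1.48914806e+00,  1.32771358e-05,
        1.52300335e+00, -8.53544920e-02]), 'qvel': array([-5.00728148e-04, -2.10498181e-03, -3.72017421e-03, -9.25473545e-05,
        1.13290033e-03,  1.32815672e-03]), 'effort': array([ 9.23515800e-04, -5.61339927e+01, -4.93096197e+01,  7.70644471e-02,
        2.90677190e-02, -5.11553628e-05]), 'eef_pos': array([ 0.24329427, -0.54787545,  0.2008968 ]), 'tool_rot': array([-3.07170142e+00, -6.51085317e-01,  2.99941497e-04]), 'wrist_force': array([-0.46346673, -0.00373324,  0.15675673]), 'ft_torque': array([ 0.0181916 ,  0.00345307, -0.01876298]), 'finger_force': 0.0, 'gripper_width': 0.09271832652622364}
```

View pics/top0.png

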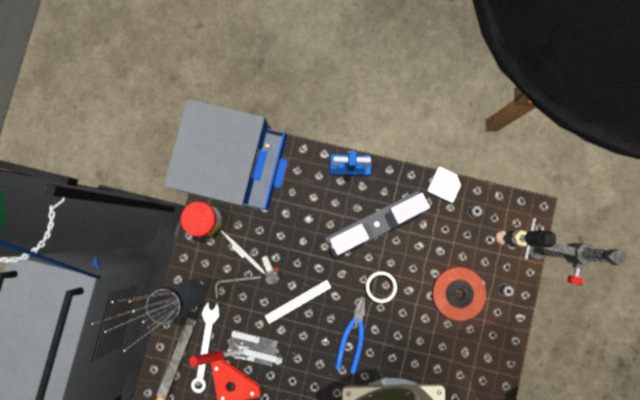

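View pics/scene0.png

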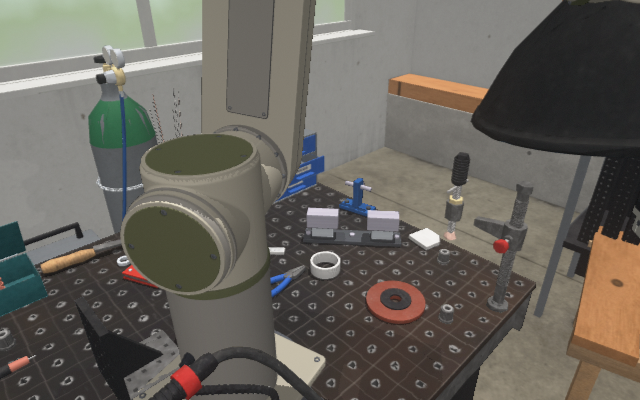

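Top view: the left spacer is near (349,238), the right one near (408,207), the gauge near (351,163), the coupon at (445,184) and the pot at (200,219). The scene view agrees. Next I measure them by ray casting.

```bash
cat > h.py <<'E'
import numpy as np,cv2
def ray(f,uv,z):
    E=f["extrinsics"];R=E[:3,:3];c=-R.T@E[:3,3]
    d=R.T@np.array([(uv[0]-f["cx"])/f["fx"],-(uv[1]-f["cy"])/f["fy"],-1.])
    return c+d*(z-c[2])/d[2]
def blobs(mask,lo):
    cs,_=cv2.findContours(mask.astype(np.uint8),cv2.RETR_EXTERNAL,cv2.CHAIN_APPROX_NONE)
    return [c for c in cs if cv2.contourArea(c)>lo]
def rect(f,c,z):
    p=np.array([ray(f,q,z)[:2] for q in c[:,0]],np.float32)
    (x,y),(w,h),a=cv2.minAreaRect(p*1000)
    b=cv2.boxPoints(((x,y),(w,h),a)); e=max((b[1]-b[0],b[2]-b[1]),key=np.linalg.norm)
    yaw=np.arctan2(-e[0],e[1]); yaw=(yaw+np.pi/2)%np.pi-np.pi/2
    return np.round([x,y,w,h],1),round(float(yaw),3)
E
python3 - <<'E'
from h import *
f=dict(np.load("top.npz")); C=f["color"].astype(int); h=cv2.cvtColor(f["color"],cv2.COLOR_RGB2HSV)
roi=np.zeros(C.shape[:2],bool); roi[130:260,315:470]=1
w=(C.min(2)>170)&roi
for c in blobs(w,40): print("white",c[:,0].mean(0).round(1),rect(f,c,.072),rect(f,c,.01))
b=(h[...,0]>95)&(h[...,0]<125)&(h[...,1]>130)&(h[...,2]>50)&roi
for c in blobs(b,40): print("blue",c[:,0].mean(0),rect(f,c,.012))
for u,v in[(349,238),(408,207),(351,156),(351,163),(340,160),(363,160),(200,219),(235,150),(262,200),(510,238)]:
    d=f["depth"][v,u]; E=f["extrinsics"];P=np.array([(u-f["cx"])/f["fx"]*d,-(v-f["cy"])/f["fy"]*d,-d])
    print(u,v,(E[:3,:3].T@(P-E[:3,3])).round(3))
cv2.imwrite("pics/crop1.png",cv2.resize(f["color"][135:265,310:470,::-1],None,fx=5,fy=4.6,interpolation=cv2.INTER_CUBIC)[:,:800][:598])
E
```

```text
white [348.8 238.6] (array([424.9,  87.6,  36.3,  75.8]), 0.44) (array([424.1,  84.6,  39. ,  81.3]), 0.44)
white [410.  207.4] (array([486. , -39.8,  36.4,  73.5]), 0.44) (array([489.5, -52.1,  39.1,  78.8]), 0.44)
white [444.5 184.3] (array([ 533.1, -113.4,   58.8,   58.3]), -0.469) (array([ 540.1, -131.1,   63.1,   62.5]), -0.469)
white [363.1 159. ] (array([588.3,  52.6,  26.9,   8.4]), -0.024) (array([599.3,  47. ,  28.8,   9. ]), -0.024)
white [340.3 158.9] (array([589.4, 100.1,  26.9,   8.4]), -0.024) (array([600.6,  98. ,  28.9,   9. ]), -0.024)
blue [352.02054795 163.25342466] (array([591.5,  77.2,  89.4,  52.9]), -0.052)
349 238 [0.426 0.087 0.07 ]
408 207 [ 0.487 -0.035  0.073]
351 156 [0.592 0.079 0.087]
351 163 [0.578 0.08  0.088]
340 160 [0.587 0.101 0.076]
363 160 [0.585 0.054 0.076]
200 219 [0.472 0.392 0.071]
235 150 [0.594 0.298 0.164]
262 200 [0.509 0.265 0.062]
510 238 [ 0.422 -0.194  0.177]
```

View pics/crop1.png

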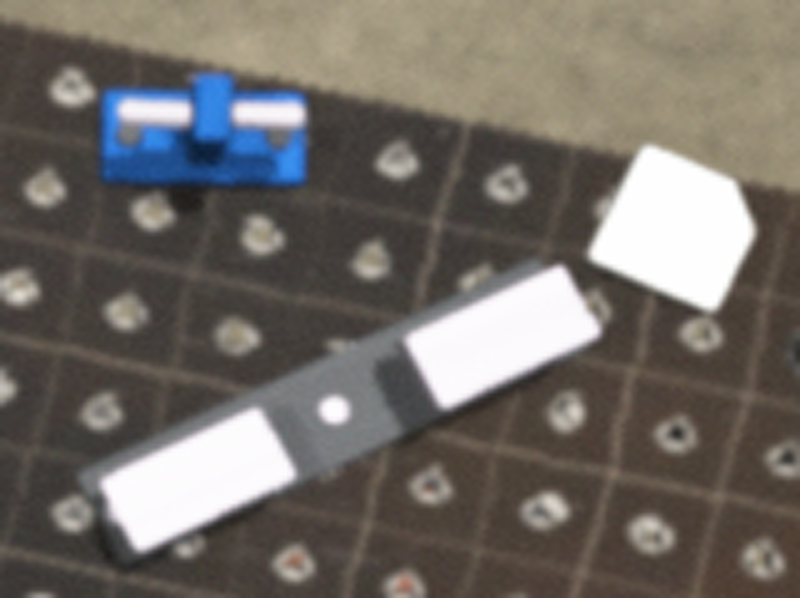

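```bash
cat >> h.py <<'E'
from scipy.spatial.transform import Rotation as Ro
S=np.array([.425,.0878]); SY=.443; G=np.array([.5885,.0764]); GY=-.023
def down(yaw,s):   # tool y along s * local x of a frame turned by yaw, tool pointing down
    y=s*np.array([np.cos(yaw),np.sin(yaw),0]); z=np.array([0,0,-1.])
    return Ro.from_matrix(np.c_[np.cross(y,z),y,z]).as_rotvec()
def level(a,up):   # tool horizontal along azimuth a, tool x up (+1) or down (-1)
    z=np.array([np.cos(a),np.sin(a),0]); x=np.array([0,0,float(up)])
    return Ro.from_matrix(np.c_[x,np.cross(z,x),z]).as_rotvec()
gy=np.array([-np.sin(GY),np.cos(GY)])
def gp(d,dx=0): return G+gy*d+dx*np.array([np.cos(GY),np.sin(GY)])
E
python3 - <<'E'
from h import *
from station import *
ik=lambda p,o:(lambda q:None if q is None else np.round(q,2))(inverse_kinematics(list(p),list(o)))
for s in(1,-1):
    print(s,ik([*S,.051],down(SY,s)),ik([*gp(-90),.066] if 0 else [*gp(-.09),.066],down(GY,s)),ik([*gp(.09),.066],down(GY,s)))
for p in([.5,.05,.35],[.55,.0,.3],[.6,.05,.3]):
  for up in(1,-1): print(p,up,ik(p,level(np.arctan2(p[1],p[0]),up)))
E
```

```text
1 [ 0.09 -0.2   2.1  -0.    1.25 -0.36] [-0.11  0.2   1.67 -0.    1.28 -0.09] [ 0.19  0.27  1.59 -0.    1.29  0.21]
-1 None None None
[0.5, 0.05, 0.35] 1 None
[0.5, 0.05, 0.35] -1 None
[0.55, 0.0, 0.3] 1 None
[0.55, 0.0, 0.3] -1 None
[0.6, 0.05, 0.3] 1 None
[0.6, 0.05, 0.3] -1 None
```

Run:
```python
from h import *
from station import *
for r in(.4,.5,.6,.7):
 for z in(.25,.35,.45):
  for y in(-.1,.05):
   for a in(-90,-45,0,45,90):
    qs=[inverse_kinematics([r,y,z],list(level(np.radians(a),u))) for u in(1,-1)]
    if any(q is not None for q in qs): print(r,y,z,a,*[None if q is None else np.round(q,2).tolist() for q in qs])
```

```text
0.4 -0.1 0.25 -90 [0.53, 0.34, 1.96, -1.2, 1.96, -2.34] [0.53, 0.34, 1.96, -1.2, 1.96, 0.81]
0.4 -0.1 0.25 45 [-1.39, 0.12, 2.23, 1.12, 1.99, -0.88] [-1.39, 0.12, 2.23, 1.12, 1.99, 2.26]
0.4 -0.1 0.25 90 [-0.97, 0.62, 1.56, 0.87, 2.31, -0.89] [-0.97, 0.62, 1.56, 0.87, 2.31, 2.25]
0.4 0.05 0.25 -90 [0.75, 0.55, 1.67, -1.06, 2.15, -2.34] [0.75, 0.55, 1.67, -1.06, 2.15, 0.8]
0.4 0.05 0.25 90 [-0.81, 0.41, 1.88, 0.97, 2.15, -0.89] [-0.81, 0.41, 1.88, 0.97, 2.15, 2.25]
0.4 -0.1 0.35 -90 [0.53, 0.13, 1.97, -1.28, 2.02, -2.54] [0.53, 0.13, 1.97, -1.28, 2.02, 0.6]
0.4 -0.1 0.35 45 [-1.39, -0.14, 2.24, 1.23, 2.08, -0.62] [-1.39, -0.14, 2.24, 1.23, 2.08, 2.52]
0.4 -0.1 0.35 90 [-0.97, 0.46, 1.57, 1.0, 2.41, -0.71] [-0.97, 0.46, 1.57, 1.0, 2.41, 2.43]
0.4 0.05 0.35 -90 [0.75, 0.37, 1.68, -1.16, 2.22, -2.52] [0.75, 0.37, 1.68, -1.16, 2.22, 0.62]
0.4 0.05 0.35 90 [-0.81, 0.21, 1.88, 1.09, 2.25, -0.69] [-0.81, 0.21, 1.88, 1.09, 2.25, 2.45]
0.4 -0.1 0.45 45 [-1.39, -0.33, 2.19, 1.38, 2.15, -0.35] None
0.4 -0.1 0.45 90 [-0.97, 0.33, 1.53, 1.18, 2.48, -0.49] [-0.97, 0.33, 1.53, 1.18, 2.48, 2.66]
0.4 
[... 3337 characters left out ...]
.7 -0.1 0.35 90 [-0.67, 1.05, 0.69, 1.44, 2.23, -0.21] None
0.7 0.05 0.35 0 [-0.0, -0.46, 2.49, 3.13, 0.45, -1.56] [-0.0, -0.46, 2.49, 3.13, 0.45, 1.58]
0.7 0.05 0.35 45 [-0.6, 0.09, 2.02, 1.66, 1.42, -0.54] [-0.6, 0.09, 2.02, 1.66, 1.42, 2.6]
0.7 0.05 0.35 90 [-0.52, 0.81, 1.06, 1.4, 2.07, -0.34] None
0.7 -0.1 0.45 0 [-0.48, -0.61, 2.38, 1.94, 0.51, -0.41] None
0.7 -0.1 0.45 45 [-0.82, 0.16, 1.73, 1.56, 1.61, -0.32] None
0.7 -0.1 0.45 90 [-0.67, 0.97, 0.63, 1.55, 2.25, -0.04] None
0.7 0.05 0.45 0 [-0.0, -0.67, 2.41, 3.12, 0.18, -1.55] [-0.0, -0.67, 2.41, 3.12, 0.18, 1.59]
0.7 0.05 0.45 45 [-0.6, -0.08, 1.97, 1.63, 1.4, -0.33] None
0.7 0.05 0.45 90 [-0.52, 0.71, 1.01, 1.48, 2.09, -0.18] None
```

Run:
```python
from h import *
for n,pts in(("top",[(490,20),(530,90),(600,60),(510,238),(545,255),(610,257),(575,250),(500,238)]),("scene",[(480,120),(560,60),(640,150),(520,190),(462,160),(490,230)])):
  f=dict(np.load(n+".npz"));E=f["extrinsics"]
  for u,v in pts:
    d=f["depth"][v,min(u,639)];P=np.array([(u-f["cx"])/f["fx"]*d,-(v-f["cy"])/f["fy"]*d,-d]);print(n,u,v,(E[:3,:3].T@(P-E[:3,3])).round(3))
from station import *
for p,o in[([.18,-.40,.40],down(-1.15,1)),([*S,.30],down(SY,1)),([.5,.1,.33],level(-np.pi/2,1)),([.5,.1,.33],level(-np.pi/2,-1))]: print(inverse_kinematics(list(p),list(o)))
```

```text
top 490 20 [ 0.787 -0.15   0.248]
top 530 90 [ 0.663 -0.205  0.256]
top 600 60 [ 0.671 -0.258  0.349]
top 510 238 [ 0.422 -0.194  0.177]
top 545 255 [ 0.379 -0.344  0.   ]
top 610 257 [ 0.39  -0.311  0.262]
top 575 250 [ 0.398 -0.306  0.179]
top 500 238 [ 0.421 -0.203  0.112]
scene 480 120 [ 0.71  -0.175  0.255]
scene 560 60 [ 0.659 -0.313  0.415]
scene 640 150 [ 0.525 -0.472  0.307]
scene 520 190 [ 0.378 -0.316  0.256]
scene 462 160 [ 0.405 -0.211  0.277]
scene 490 230 [ 0.396 -0.282  0.158]
[-1.26493506 -0.29530343  1.53244656  0.          1.90444952 -0.11493506]
[ 8.54675875e-02 -3.45848615e-01  1.75384222e+00 -4.44089210e-16
  1.73359905e+00 -3.57532413e-01]
[ 0.70673277  0.64447928  1.3489479  -1.23392399  2.204605   -2.60754069]
[ 0.70673277  0.64447928  1.3489479  -1.23392399  2.204605    0.53405197]
```

Run:
```python
from h import *
from station import *
move_ptp([.18,-.40,.40],list(down(-1.15,1)))
move_ptp([*S,.40],list(down(SY,1)))
move_l([*S,.16],velocity=.25)
f=grab_frame("wrist"); cv2.imwrite("pics/w1.png",f["color"][:,:,::-1])
np.savez("w1.npz",**f)
s=read_state();print(s["t"],s["eef_pos"],s["wrist_force"])
```

```text
4.225 [0.4262392  0.08777097 0.16186554] [-0.36120595  0.11795772 -0.07718156]
```

View pics/w1.png

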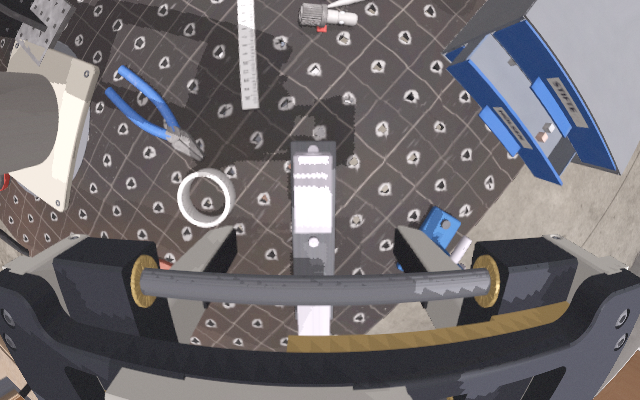

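The wrist view shows the spacer (columns 293–335) midway between the fingertips (235 and 397) and square to them, so I grasp it, lift it and try the first pin.

```bash
cat >> h.py <<'E'
from station import *
Z=.066
def feel(side,dx=0,dz=0,start=.084,end=.0455):
    """Push the spacer along the gauge axis from `start` to `end` (its centre to the mid-plane); stop on force."""
    f0=read_state()["wrist_force"]; d=start
    while d>end:
        d=max(d-.003,end); move_l([*gp(side*d,dx),Z+dz],velocity=.04)
        s=read_state(); F=s["wrist_force"]-f0; r=side*float((s["eef_pos"][:2]-G)@gy)
        if np.linalg.norm(F)>8: break
    print("side",side,"cmd",round(d,4),"real",round(r,4),"F",F.round(1),"w",round(s["gripper_width"],4),"t",s["t"]); return d
E
python3 - <<'E'
from h import *
move_l([*S,.051],velocity=.15)
grip(.02)
s=read_state();print(s["t"],s["eef_pos"],s["gripper_width"],s["finger_force"])
move_l([*S,.13],velocity=.2)
o=list(down(GY,1))
move_ptp([*gp(-.10),.13],o); move_l([*gp(-.10),Z],velocity=.15); sleep(.2)
print(read_state()["eef_pos"],gp(-.10))
feel(-1)
f=grab_frame("scene"); cv2.imwrite("pics/s2.png",cv2.resize(f["color"][130:260,260:440,::-1],None,fx=4,fy=4))
E
```

```text
6.0667 [0.42495585 0.08779615 0.05097715] 0.03334253672863203 29.995910972356796
[ 0.58737933 -0.02359483  0.06773676] [ 0.5862002  -0.02357355]
side -1 cmd 0.0455 real 0.0459 F [-0.7 -4.4  0.6] w 0.0335 t 11.8083
```

View pics/s2.png

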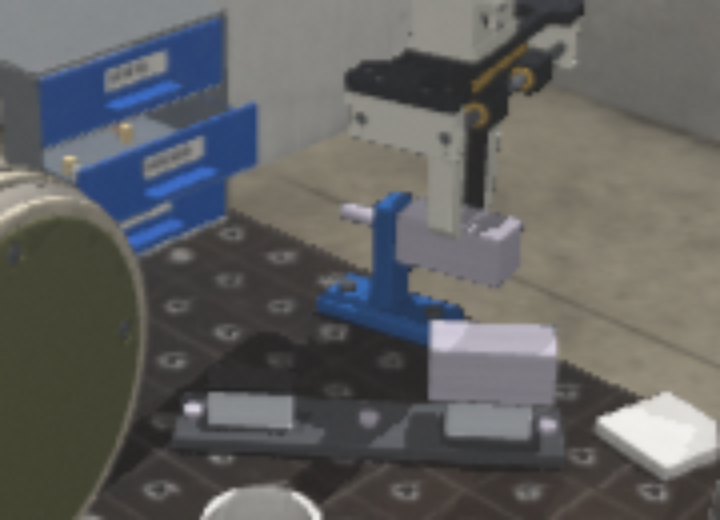

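The first end went home: the centre is 45.9 mm from the mid-plane with only 4.4 N. The picture shows the spacer against the post, near (395,235), and still centred in the fingers. So the hole is on the tool's +x end. I back out and turn that end up.

Run:
```python
from h import *
sleep(.2)
move_l([*gp(-.11),Z],velocity=.08)
move_l([*gp(-.11),.2],velocity=.2)
move_ptp([.48,.0,.40],list(down(GY,1)))
p=[.45,.05,.34];o=list(level(-np.pi/2,1)); print(inverse_kinematics(p,o))
move_ptp(p,o); sleep(.5)
s=read_state();print(s["t"],s["eef_pos"],Ro.from_rotvec(s["tool_rot"]).as_matrix().round(2).tolist(),s["gripper_width"],s["finger_force"],s["wrist_force"])
f=grab_frame("scene"); cv2.imwrite("pics/s3.png",f["color"][:,:,::-1])
f=grab_frame("top"); cv2.imwrite("pics/t3.png",cv2.resize(f["color"][100:300,200:480,::-1],None,fx=2.8,fy=2.8))
```

```text
[ 0.69791938  0.46701977  1.5783521  -1.20479463  2.1792586  -2.55093079]
17.3667 [0.44999525 0.04994308 0.34006604] [[-0.0, -1.0, -0.0], [-0.0, 0.0, -1.0], [1.0, -0.0, -0.0]] 0.03365939499846847 29.998813569545746 [-0.5167744   0.28282539 -1.82015543]
```

View pics/t3.png

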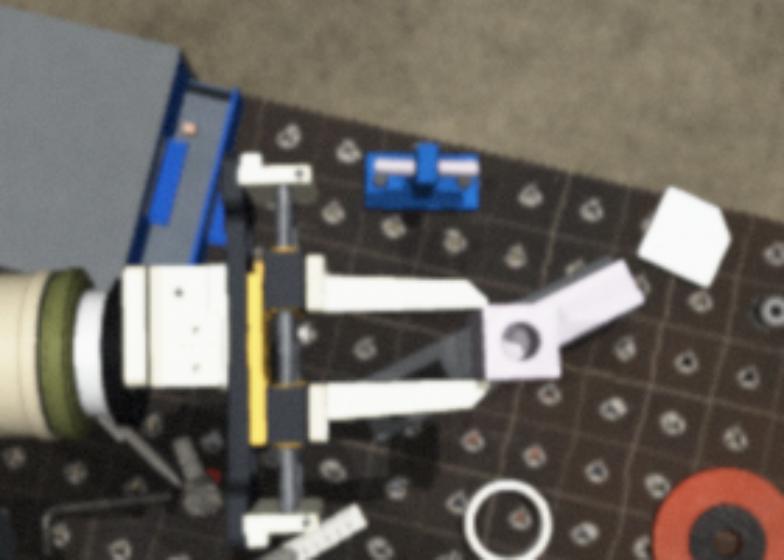

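The top view shows the hole facing up at (520,340), with the spacer held in the fingers. The other spacer is on its rest and the coupon is undisturbed.

```bash
python3 -c "
from station import *
print(sign_off())"
```

```text
the job is handed in; nothing more can be done
None
```

The job is handed in at about 17 s of robot time: the left spacer's +y end went home on the −y pin at the first try, and it is now held hole-up at 0.34 m, with the other spacer, coupon and pot left alone.

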